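# Load a rolling vial into the feed chute

## Task

First slide the gate fully home across the low end of the sloping vial chute, so that nothing can roll out. Then pick up the glass vial that lies loose on the worktop and lay it gently (not dropped) on its side in the chute, crosswise, so that it rests against the closed gate. Let go of it there, and do not let the vial roll off the worktop or disturb the carton, the jar and the timer.

Things in the scene. Friction and masses are not known exactly. Their poses are not given: they have to be found in the camera images.
- vial: Clear glass vial with white paper label and crimped aluminium cap, lying on its side on the worktop; it rolls freely. 75 mm long; glass body 23 mm in diameter over the first 50 mm, cap 21 mm; 20 to 50 g, balanced near the middle. Origin on its axis, midway along (11.5 mm above what it lies on); x runs along the vial to the cap; y and z turn as it rolls.
- chute: Open sloping aluminium chute on a grey base, fixed. Origin at worktop level under its centre, z up. Its 140 mm floor falls at 7 degrees to the chute's own -x end (towards the robot). Walls at y = +-47 mm, 4 mm thick (90 mm clear), rise 26 mm above the floor. The high end is open; only the gate closes the low end. A vial lying along the chute's y rolls down it by itself.
- chute_floor (a point): Point on the middle of the chute's floor, 37 mm above the worktop at chute x = y = 0, with the chute's axes. The floor is 29 mm high at the low end (x = -70 mm) and 45 mm at the high end.
- chute_rest (a point): Point where the middle of a vial's axis lies when it rests across the chute against the closed gate: chute x = -62 mm, y = 0, 41 mm above the worktop. With the chute's axes.
- gate (a joint): Slide of the gate, in m: 0 = fully open (drawn out to the chute's +y side), 0.085 = fully home across the low end, at its stop; it moves along the chute's -y as this grows. Friction about 1.5 N, no spring, stays where left. The gate is an upright steel bar, 8 mm thick, at chute x = -78 mm, top edge 51 mm above the worktop.
- gate_tab (a point): Grip point of the gate's upright white thumb tab (10 mm thick along the chute's x, 26 mm along y). The point is 71 mm above the worktop, the tab runs from 50 to 83 mm. When the gate is home the tab is at chute (-78, +78) mm, when open at (-78, +163) mm. The frame's axes are those of the chute.
- filter_box: Small yellowish carton, 48 x 64 x 41 mm, standing loose on the worktop between the vial and the chute; a bystander. Origin at the centre of its underside.
- cap_jar: Small clear jar with a black lid, 45 mm in diameter, 60 mm tall, loose at the left; a bystander. Origin at the centre of its underside.
- timer: White bench timer, 26 x 62 x 62 mm, standing loose at the right of the chute; a bystander. Origin at the centre of its underside.
- fraction_box: Large black instrument housing standing on the worktop behind the vial, fixed: 465 mm deep (x), 320 mm wide (y), 310 mm high; origin at worktop level under its centre, so that its front is about 235 mm nearer the robot. Keep the gripper and the wrist in front of it.
Mind the look-alikes: they are no part of the job. Of the things that look like the vial, take the one that is nearest to the robot's base at the start.

How it is judged:
By the outcome, as a careful person would: the job done as asked, in the order asked, and still so for the second after the job is handed in, with the robot touching nothing.
It also fails if it takes over 67 s, if anything falls off the work surface, if the arm or the gripper's body presses on something with over 40 N, if the wrist force passes 120 N, or if a joint passes its speed limit or range.

## Robot

A 7-joint arm with a two-finger parallel gripper is mounted at the origin on a cart in front of the work surface, level with it; the furniture and walls round the work are solid. World frame = base frame: x ahead of the robot, y to its left, z up, the work surface at z = 0. Lengths are in m, angles in rad, forces in N, time in s.
With the tool pointing down it reaches from about 0.425 to 0.825 m from the base axis. Payload 3.6 kg.
Tool frame: the origin (TCP) lies at the very end of the fingers, on their centre line; the grasp point (between the pads) lies 19 mm behind it; z points along the fingers, y is the line along which they close (so a half turn about z gives the same grasp; the last joint's range is limited). The gripper opens to 93 mm and grips with 3 to 60 N. Pads are 15 mm wide; open, the fingers measure 128 mm over their backs; the gripper's body (75 mm by 188 mm) begins 65 mm behind the grasp point.
Start: joints at [-1.276, 0.615, -0.013, 1.423, 0.008, 1.103, -0.04], TCP at [0.206, 0.617, 0.219] pointing down, gripper open.
Joint ranges: [-3.12, 3.12], [-0.3, 2.06], [-1.34, 1.32], [0.26, 2.42], [-1.36, 4.5], [0.01, 1.98], [-2.84, 2.84]. Speed limits (rad/s): [2.79, 2.79, 3.14, 3.14, 3.14, 3.14, 3.14].

## Interface

Orientations are given as a unit quaternion [w, x, y, z].
In Python, from cell import robot, cams, telemetry gives the robot as it stands. Calls block until the motion is done:
- robot.move_pose(position, orientation): joint-space move of the TCP to a pose.
- robot.servo_line(position, orientation=None, vel=0.15, until_force=None): straight line of the TCP; orientation=None keeps the orientation; vel is the mean speed in m/s. With until_force (N) it stops when the force on the tool has changed by that much, and returns True; else False.
- robot.set_joints(angles): joint-space move.
- robot.gripper_to(opening, squeeze=None): finger opening in m; squeeze is the grip in N (None keeps the last); returns when the fingers have stopped.
- robot.pause(seconds).
- robot.solve_ik(position, orientation): joint angles nearest the present ones, or None.
- cams.read_camera(name): name is "scene" or "top" or "wrist"; returns a dict with "pixels" (400x640x3 uint8, blue, green, red), "z_map" (400x640 float32, m along the optical axis (not along the pixel's ray), 0 where there is no reading), "mtx" (3x3 intrinsics, pixels), "rvec" (rotation vector, rad) and "tvec" (3), from world to camera coordinates, as OpenCV has them; the wrist camera has in their place "hand_eye" (4x4, takes a point from camera to tool coordinates, whose origin is the TCP and whose axes are the flange's). Camera axes: x right, y down, z forward; pixel columns grow to the right and rows downward; lengths in m; the calibration is good to about 2 mm. A picture is of the moment at which its call begins: read the wrist's pose just before it.
A pose or a line that the arm cannot do raises robot.IKError and nothing moves.
- robot.finish_job(): hands the job in; it is judged then, once.
Readings, each from a call of its own:
- telemetry.current_clock(): time.
- telemetry.current_joints(): joint angles.
- telemetry.current_qd(): joint speeds.
- telemetry.current_tau(): joint torques, N m.
- telemetry.current_tool_pos(): TCP position.
- telemetry.current_eef_rot(): TCP orientation.
- telemetry.current_contact_force(): force on the tool from outside, world axes, zero at the start.
- telemetry.current_torque(): the same for the moment, N m.
- telemetry.current_opening(): finger opening in m.
- telemetry.current_finger_force(): force on a finger pad.
Only numpy, scipy, OpenCV 4.12 (cv2) and the standard library are available. Lean on these libraries where they do the work, as an engineer would, in place of code of your own. Each camera call takes 0.05 s, during which the arm holds its last target. There are 200 camera calls.

## Working session

There is one attempt and no reset: what is moved stays moved. The work goes in short steps, each a Python script; the robot and the scene stay as the last script left them, time stands still between calls to the robot, and variables do not carry over. Pictures are saved under pics/ and viewed, at most 10 in all, crops included, and the job is handed in when it is done.

```bash
ls; mkdir -p pics; cat > h.py <<'E'
import numpy as np, cv2
from cell import robot, cams, telemetry
def grab(n):
    d=cams.read_camera(n); np.savez(f'pics/{n}.npz',**d); cv2.imwrite(f'pics/{n}.png',d['pixels']); return d
def pts(d):
    "world xyz map from z_map"
    R=cv2.Rodrigues(np.asarray(d['rvec'],float))[0]; t=np.asarray(d['tvec'],float).ravel()
    v,u=np.mgrid[:400,:640]; z=d['z_map'].astype(float)
    K=d['mtx']; P=np.stack([(u-K[0,2])/K[0,0]*z,(v-K[1,2])/K[1,1]*z,z],-1)
    W=(P-t)@R; W[z==0]=np.nan; return W
def ray(d,u,v,h):
    R=cv2.Rodrigues(np.asarray(d['rvec'],float))[0]; t=np.asarray(d['tvec'],float).ravel()
    r=R.T@np.linalg.inv(d['mtx'])@[u,v,1]; c=-R.T@t
    return c+r*(h-c[2])/r[2]
E
python3 - <<'E'
from h import *
for n in('scene','top'):
    d=grab(n);print(n,d['mtx'].tolist(),np.ravel(d['rvec']),np.ravel(d['tvec']),(d['z_map']>0).mean())
print(telemetry.current_clock(),telemetry.current_tool_pos(),telemetry.current_eef_rot())
E
```

```text
pics
scene [[406.4197627045887, 0.0, 318.55569235087376], [0.0, 406.4197627045887, 200.03013008972243], [0.0, 0.0, 1.0]] [ 1.15912901 -1.95201876  1.21087166] [0.35252457 0.288081   1.27532858] 0.95150390625
top [[393.00957472452603, 0.0, 315.5431024586762], [0.0, 393.00957472452603, 194.43828701892426], [0.0, 0.0, 1.0]] [ 2.12612172 -2.13588801  0.1607797 ] [0.07800092 0.58630399 1.30130721] 0.995921875
0.1 [0.20531388 0.61599219 0.21762449] [-1.83128816e-04  1.60148198e-01  9.87092333e-01 -1.11725818e-03]
```

View pics/scene.png

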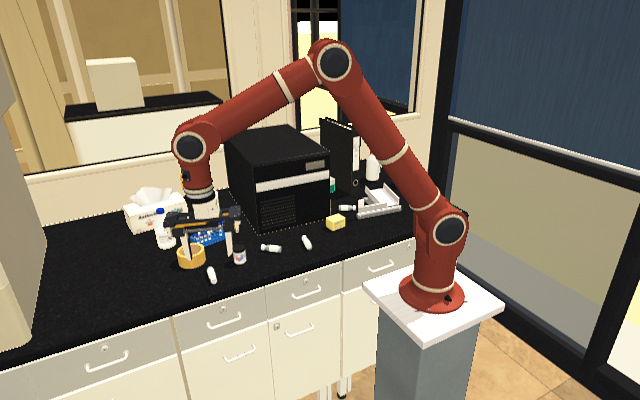

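View pics/top.png

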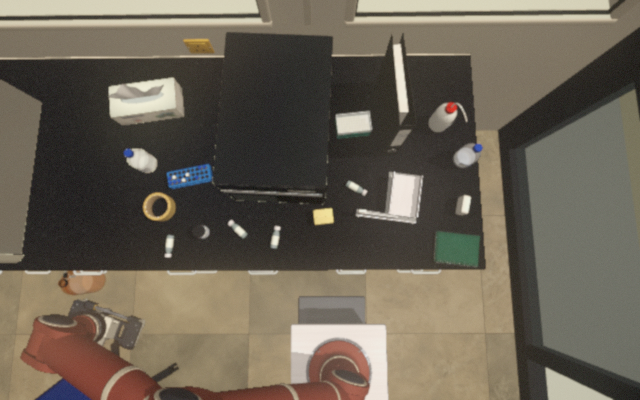

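The top view shows four vials, at (357,187), (275,237), (237,229) and (169,245). The one at (275,237) is nearest the base at about (338,370). The carton is at (323,216), the chute at (403,197), and the gate sticks out left of it to (357,213). Next I measure these from depth.

```bash
python3 - <<'E'
from h import *
d=dict(np.load('pics/top.npz')); W=pts(d); im=d['pixels']
def q(u0,u1,v0,v1,zmin,name,zmax=.3):
    w=W[v0:v1,u0:u1]; m=(w[...,2]>zmin)&(w[...,2]<zmax); p=w[m]
    r=cv2.minAreaRect((p[:,:2]*1000).astype(np.float32)); print(name,m.sum(),p.mean(0).round(4),'zmax',p[:,2].max().round(3),'rect',np.round(r[0],1),np.round(r[1],1),round(r[2],1))
print('table',np.nanmedian(W[225:260,300:340,2]), 'base ref')
for n,b in dict(v1=(262,290,222,253),v2=(345,370,176,198),v3=(224,250,216,241),v4=(160,180,230,260)).items():
    q(*b,.006,n,.05)
    u0,u1,v0,v1=b; c=im[v0:v1,u0:u1]; m=(c.min(2)>90).astype(np.uint8); y,x=np.nonzero(m)
    P=np.array([ray(d,a+u0,e+v0,.0115)[:2] for a,e in zip(x,y)])*1000
    r=cv2.minAreaRect(P.astype(np.float32)); print('  bright',len(P),np.round(r[0],1),np.round(r[1],1),round(r[2],1), 'dist',np.hypot(*r[0]).round(0))
q(308,338,204,228,.02,'carton'); q(190,212,222,242,.02,'jar'); q(452,475,190,220,.02,'timer')
q(350,430,165,228,.02,'chute+gate',.1)
q(350,430,165,228,.053,'tab',.1)
q(380,430,165,228,.02,'chute',.1)
c=cv2.resize(im[165:255,255:435],None,fx=4,fy=4,interpolation=cv2.INTER_CUBIC); cv2.imwrite('pics/c1.png',c)
np.set_printoptions(linewidth=250)
print((W[168:228:3,352:430:4,2]*1000).round(0))
for uv in((352,168),(428,168),(352,226)): print(uv,W[uv[1],uv[0]].round(3))
E
```

```text
table -0.00014277204230668463 base ref
v1 147 [0.4435 0.2167 0.0192] zmax 0.03 rect [450.6 221.3] [91.3 74.8] 5.2
  bright 161 [445.2 216.1] [27.3 79.9] 79.3 dist 495.0
v2 141 [ 0.6146 -0.0661  0.019 ] zmax 0.03 rect [613.2 -69.7] [64.7 74.2] 5.0
  bright 153 [615.4 -68.9] [78.5 27.2] 58.0 dist 619.0
v3 145 [0.4717 0.3471 0.0197] zmax 0.031 rect [487.  342.7] [78.6 67. ] 61.7
  bright 160 [474.8 351.1] [80.4 26.7] 45.8 dist 591.0
v4 158 [0.4173 0.5825 0.0191] zmax 0.029 rect [420.7 583.9] [96.4 63. ] 3.4
  bright 171 [414.4 585.6] [28.5 76.3] 88.1 dist 717.0
carton 270 [0.5125 0.0506 0.0404] zmax 0.048 rect [522.7  51.5] [67.5 63.6] 6.2
jar 173 [0.4623 0.4671 0.0547] zmax 0.068 rect [462.1 470.3] [42.4 43.1] 3.7
timer 203 [ 0.5479 -0.4259  0.053 ] zmax 0.07 rect [ 549.3 -429.4] [26.4 61.7] 76.7
chute+gate 1546 [ 0.5726 -0.211   0.0397] zmax 0.09 rect [ 584.8 -160. ] [238.8 161.6] 82.8
tab 197 [ 0.5703 -0.1942  0.0636] zmax 0.09 rect [ 584.7 -177.3] [201.6 157.7] 81.7
chute 1359 [ 0.5761 -0.2275  0.0397] zmax 0.074 rect [ 577.6 -215.1] [125.2 161. ] 81.8
[[ 1. -2.  2.  1.  4. -6. -8. 
[... 1032 characters left out ...]
33. -0.  1. -2.]
 [ 2. -4. -3.  2. -1. -2. -0. -4.  5. 37. 31. 30. 31. 29. 34. 32. 36.  1. -2. -2.]
 [-3. 15. 90. 83. -1.  3. -3.  1. -3. 34. 30. 34. 30. 32. 33. 33. 45.  2. -3.  3.]
 [ 5. 16. 64. 66. 52. 50. 55. 20. 26. 41. 26. 33. 28. 28. 31. 31. 52.  4.  0. -2.]
 [ 2.  6. 17. 24. 24. 27. 17. 36. 51. 53. 50. 52. 18. 15. 29. 26. 50.  2. -1. -0.]
 [-1. -2.  3.  2. -1. -1.  1. 12. 19. 30. 25. 21. 17. 20. 14. 16.  3. -3.  2. -2.]
 [ 4. -2. -3.  2. -2. -3.  2.  5. -1.  3. -1. -1. -0. 10. 21. 23.  2.  1. -2. -2.]
 [-3. -4.  2.  0. -4.  3. -4.  2.  5.  1. -4. -1. -0.  1.  0. -4. -2.  4.  2. -2.]]
(352, 168) [ 0.69  -0.055  0.001]
(428, 168) [ 0.689 -0.329 -0.003]
(352, 226) [ 0.482 -0.052 -0.001]
```

View pics/c1.png

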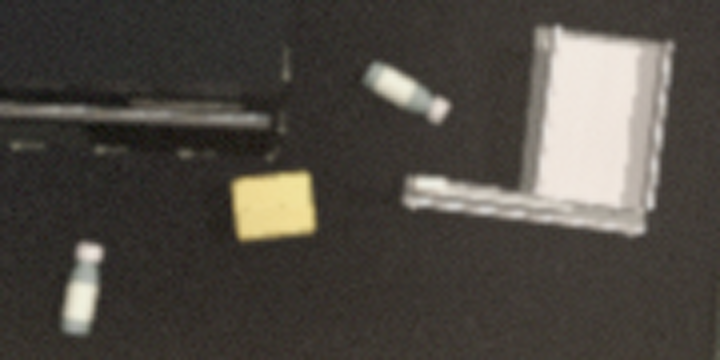

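```bash
python3 - <<'E'
from h import *
d=dict(np.load('pics/top.npz'))
f=lambda x,y,h: ray(d,(x+.5)/4-.5+255,(y+.5)/4-.5+165,h)[:2]*1000
c={k:f(*a) for k,a in dict(RH=(671,45,.071),RL=(652,208,.055),LH=(536,28,.071),LL=(523,192,.055),b0=(404,190,.051),b1=(644,222,.051),tab=(430,184,.083)).items()}
for k in c: print(k,c[k].round(1))
ang=lambda v:np.degrees(np.arctan2(v[1],v[0]))
print(ang(c['RH']-c['RL']),ang(c['LH']-c['LL']),ang(c['b0']-c['b1'])-90,[np.linalg.norm(c[a]-c[b]).round(1) for a,b in('RH RL'.split(),'LH LL'.split(),'RH LH'.split(),'RL LL'.split())])
o=(c['RH']+c['RL']+c['LH']+c['LL'])/4; print(o)
t=np.radians(-8);R=np.array([[np.cos(t),-np.sin(t)],[np.sin(t),np.cos(t)]])
for k in c: print(k,((c[k]-o)@R).round(1))
h=np.array([.0,0,0])
# rough wrist look above the tab
from scipy.spatial.transform import Rotation as Ro
for yaw in (-8,172):
    q=(Ro.from_euler('z',yaw-90,degrees=True)*Ro.from_euler('x',180,degrees=True)).as_quat()
    print(yaw,Ro.from_quat(q).apply([0,1,0]).round(2),robot.solve_ik([c['tab'][0]/1000,c['tab'][1]/1000,.2],[q[3],*q[:3]]))
E
```

```text
RH [ 644.7 -287.4]
RL [ 507.8 -269. ]
LH [ 660.1 -173.7]
LL [ 521.9 -160.8]
b0 [524.6 -60.7]
b1 [ 496.3 -262.7]
tab [525.7 -79.4]
-7.653195901318571 -5.326966617665711 -7.952509040082916 [np.float64(138.1), np.float64(138.9), np.float64(114.7), np.float64(109.1)]
[ 583.60478253 -222.72569823]
RH [ 69.5 -55.5]
RL [-68.7 -56.4]
LH [69.  59.2]
LL [-69.7  52.7]
b0 [-81.  152.2]
b1 [-80.9 -51.7]
tab [-77.3 133.8]
-8 [-0.99  0.14  0.  ] [-0.5535669   0.69297056  1.13498373  1.81129384 -0.70328845  1.10943715
 -2.44735218]
172 [ 0.99 -0.14  0.  ] [-0.24626505  0.49498255  0.53507657  1.80311799 -0.30766939  0.92698412
  0.28336732]
```

```bash
cat >> h.py <<'E'
from scipy.spatial.transform import Rotation as Ro
def Q(yaw):
    "tool down, tool y heading = yaw deg (or opposite sense: yaw chosen for tool +y)"
    q=(Ro.from_euler('z',yaw-90,degrees=True)*Ro.from_euler('y',180,degrees=True)).as_quat()
    return [q[3],*q[:3]]
def wgrab(n):
    p=np.array(telemetry.current_tool_pos()); q=np.array(telemetry.current_eef_rot())
    d=cams.read_camera('wrist'); T=np.eye(4); T[:3,:3]=Ro.from_quat([*q[1:],q[0]]).as_matrix(); T[:3,3]=p
    M=np.linalg.inv(T@d['hand_eye']); d['rvec']=cv2.Rodrigues(M[:3,:3])[0].ravel(); d['tvec']=M[:3,3]
    np.savez(f'pics/{n}.npz',**d); cv2.imwrite(f'pics/{n}.png',d['pixels']); return d
E
python3 - <<'E'
from h import *
print(Ro.from_quat([*Q(79)[1:],Q(79)[0]]).as_matrix().round(2).tolist())
d=dict(np.load('pics/top.npz'));print('box front top',ray(d,270,190,.31))
for y in(79.3,-100.7): print(y,robot.solve_ik([.40,.216,.28],Q(y)))
js=robot.solve_ik([.40,.216,.28],Q(79.3)); 
j2=robot.solve_ik([.40,.216,.28],Q(-100.7))
j=min([k for k in(js,j2) if k is not None],key=lambda k:abs(k[6]))
robot.set_joints(j); print(telemetry.current_clock(),telemetry.current_tool_pos(),telemetry.current_eef_rot())
d=wgrab('w1'); W=pts(d); print(np.nanmedian(W[...,2]))
E
```

```text
[[-0.98, 0.19, 0.0], [0.19, 0.98, -0.0], [-0.0, 0.0, -1.0]]
box front top [0.55683884 0.19824167 0.31      ]
79.3 [-0.60719107  0.24639588  0.08150072  1.86343812 -0.0231273   1.0326617
  0.86775976]
-100.7 [-1.16665052  0.32061094  0.83992822  1.87767283 -0.27205194  1.06188501
 -1.97523333]
1.75 [0.39980631 0.21723061 0.27988884] [-9.60402065e-05  9.22662049e-02  9.95734335e-01  2.68811393e-04]
-0.0009808741720389326
```

View pics/w1.png

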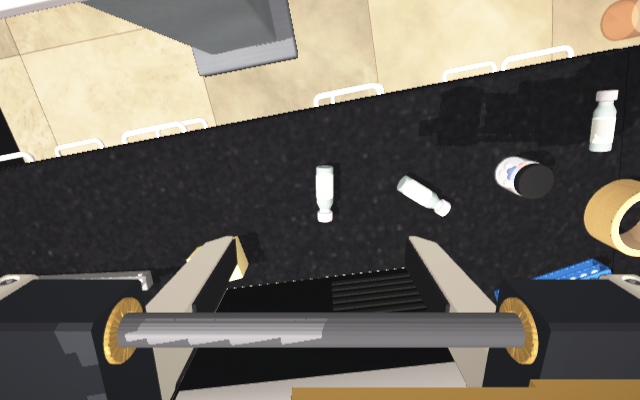

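The wrist view shows the vial at (324,193) with its cap down at (324,216), and free of neighbours. Next I measure it here and look again from above the gate tab.

```bash
python3 - <<'E'
from h import *
d=dict(np.load('pics/w1.npz')); im=d['pixels']
u0,u1,v0,v1=300,350,155,232
m=(im[v0:v1,u0:u1].min(2)>90).astype(np.uint8); y,x=np.nonzero(m)
for z in(.0115,.02):
    P=np.array([ray(d,a+u0,e+v0,z)[:2] for a,e in zip(x,y)],np.float32)*1000
    r=cv2.minAreaRect(P); print(z,len(P),np.round(r[0],1),np.round(r[1],1),round(r[2],1))
robot.set_joints(robot.solve_ik([.42,.0,.28],Q(30)))
robot.set_joints(robot.solve_ik([.525,-.10,.28],Q(-8)))
print(telemetry.current_clock(),telemetry.current_tool_pos(),telemetry.current_joints())
wgrab('w2')
E
```

```text
0.0115 949 [445.3 214.1] [24.5 81.1] 80.1
0.02 949 [442.8 214.5] [24.  79.5] 80.1
3.3083 [ 0.52511475 -0.09775472  0.27910935] [-0.21705886  0.41303848  0.53470746  1.67629386 -0.23038478  1.11775934
  0.24766094]
```

View pics/w2.png

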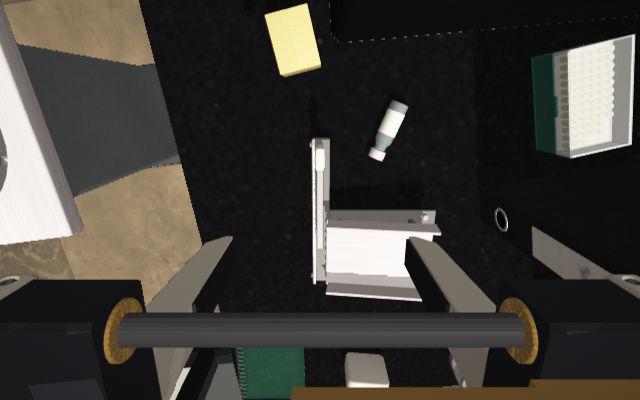

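The wrist view shows the tab at about (320,157), the gate bar along column 320 from row 140 to 283, and the chute at (330-440, 210-298). I zoom in for exact edges.

```bash
python3 - <<'E'
from h import *
d=dict(np.load('pics/w2.npz')); cv2.imwrite('pics/c2.png',cv2.resize(d['pixels'][130:305,300:450],None,fx=3.4,fy=3.4,interpolation=cv2.INTER_CUBIC))
W=pts(d);w=W[135:180,305:340]; m=(w[...,2]>.062)&(w[...,2]<.1); p=w[m]; print(m.sum(),p.mean(0),p.min(0),p.max(0)); print((w[5:45:4,4:32:3,2]*1000).round())
E
```

```text
236 [ 0.52608029 -0.07993562  0.08070621] [ 0.5196705  -0.09432382  0.06368648] [ 0.53229629 -0.06800845  0.08476996]
[[ 1. 26. 18. 18. 17. 19. 16.  2. -2. -0.]
 [-0. 25. 16. 55. 56. 17. 18. -0. -1. -1.]
 [ 0. 24. 67. 81. 81. 67. 19. -1. -0. -0.]
 [-2. 27. 81. 82. 84. 74. 16. -1. -2. -2.]
 [-1. 24. 81. 83. 84. 74. 15. -2. -2. -1.]
 [ 0. 26. 80. 84. 81. 74. 16. -2. -1. -1.]
 [-1. 25. 81. 83. 83. 75. 17. -0.  1.  0.]
 [-2. 25. 23. 84. 83. 17. 18. -2. -1. -1.]
 [-1. 24. 25. 51. 51. 18. 18. -0. -1. -1.]
 [-1. 25. 24. 50. 53. 19. 17. -1. -0. -2.]]
```

View pics/c2.png

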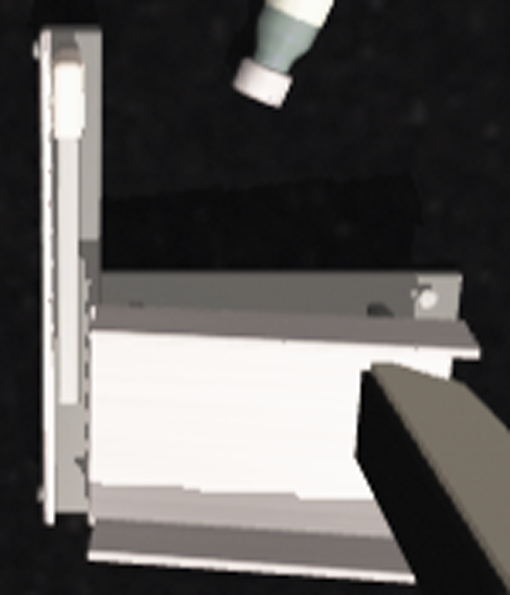

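```bash
python3 - <<'E'
from h import *
d=dict(np.load('pics/w2.npz')); W=pts(d)
def line(p,ax):  # fit coordinate 1-ax vs ax robustly
    x,y,_,_=cv2.fitLine((p[:,:2]*1000).astype(np.float32),cv2.DIST_HUBER,0,.01,.01).ravel()[[0,1,2,3]]
    return np.degrees(np.arctan2(y,x))
w=W[135:300,305:332].reshape(-1,3); bar=w[(w[:,2]>.047)&(w[:,2]<.054)]; bar=bar[bar[:,0]<.535]
tab=w[(w[:,2]>.079)&(w[:,2]<.088)]
print('bar',len(bar),line(bar,1),bar.mean(0),'tab',len(tab),tab.mean(0),line(tab,1),cv2.minAreaRect((tab[:,:2]*1000).astype(np.float32)))
t=np.radians(-8);R=np.array([[np.cos(t),-np.sin(t)],[np.sin(t),np.cos(t)]])
o=tab[:,:2].mean(0)
w=W[200:305,300:445].reshape(-1,3); L=(w[:,:2]-o)@R   # coords rel. to tab, chute axes
ok=(w[:,2]<.09)
fl=L[:,0]+.078*0
# expected: chute x = L.x-0.078 ; wall top z = 63+tan7*x
cx=L[:,0]-.078; zt=.063+cx*np.tan(np.radians(7))
top=ok&(abs(w[:,2]-zt)<.004)&(abs(cx)<.065)
for s in(1,-1):
    k=top&((L[:,1]>-.13) if s==1 else (L[:,1]<-.13)); P=L[k]
    print('wall',s,k.sum(),np.median(P,0)*1000,np.percentile(P[:,1]*1000,[5,25,75,95]).round(1),'ang',line(P,0))
k=ok&(w[:,2]>.027); print('x extent at z>27',np.percentile(cx[k]*1000,[0.5,1,99,99.5]))
endb=bar[:,:2]-o; e=endb@R; print('bar y range rel tab',np.percentile(e[:,1]*1000,[0,1,99,100]),'x',np.median(e[:,0])*1000)
E
```

```text
bar 508 84.003685 [ 0.51681496 -0.15564442  0.05102645] tab 200 [ 0.52554542 -0.08082834  0.08228662] 82.178764 ((525.3658447265625, -81.27952575683594), (26.021244049072266, 8.959441184997559), 82.43668365478516)
wall 1 378 [ 79.8893803  -92.50254354] [-94.7 -93.7 -91.6 -91. ] ang 0.48101786
wall -1 329 [  76.33706472 -186.33665534] [-188.7 -187.3 -185.5 -184.7] ang 0.38312513
x extent at z>27 [-80.33259722 -79.11159146  66.30941198  68.69629439]
bar y range rel tab [-188.71115002 -186.92020094  -20.76408943   12.0137981 ] x 1.2061368350141004
```

Chute frame: origin (0.584,-0.230), yaw -7.6°. The walls are 94 mm apart, as they should be. The gate is at about 0.023, so it has 62 mm to go. Next I grip the tab and slide it.

```bash
cat >> h.py <<'E'
YAW=-7.6; a=np.radians(YAW); ex=np.array([np.cos(a),np.sin(a),0]); ey=np.array([-np.sin(a),np.cos(a),0])
O=np.array([.5842,-.2301,0])
def C(x,y,z): return O+x*ex+y*ey+np.array([0,0,z])
E
python3 - <<'E'
from h import *
T=telemetry
robot.gripper_to(.04)
robot.servo_line(C(-.078,.140,.12),Q(YAW),vel=.2)
print(robot.servo_line(C(-.078,.140,.056),vel=.08,until_force=6),T.current_tool_pos())
robot.gripper_to(0.005,squeeze=15); print('op',T.current_opening(),T.current_finger_force(),T.current_contact_force())
print(robot.servo_line(C(-.078,.074,.056),vel=.04,until_force=12))
p=np.array(T.current_tool_pos()); print('local',(p-O)@ex,(p-O)@ey,T.current_contact_force(),T.current_clock())
robot.gripper_to(.04); robot.servo_line(p+[0,0,.10],vel=.15)
robot.servo_line(C(-.04,.10,.28),Q(YAW),vel=.25)
d=wgrab('w3'); W=pts(d); w=W.reshape(-1,3); k=(w[:,2]>.079)&(w[:,2]<.088)&(np.linalg.norm(w[:,:2]-C(-.078,.078,0)[:2],axis=1)<.04)
q=w[k].mean(0); print('tab',k.sum(),(q-O)@ex,(q-O)@ey,T.current_clock())
E
```

```text
False [ 0.52580928 -0.08116828  0.05638276]
op 0.010221923637955394 14.999768435955048 [ 1.20424402 -0.08113452  0.21332435]
False
local -0.07775883357993654 0.07755206126144881 [3.0934332  6.50615919 5.04144469] 8.6417
tab 182 -0.07738245411691305 0.07811323029291234 10.875
```

View pics/w3.png

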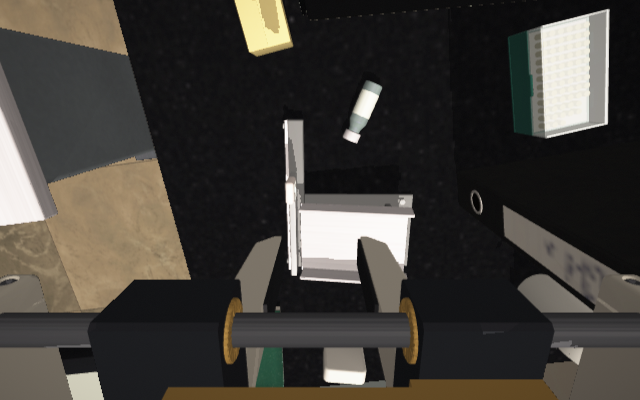

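The gate is home: the tab is at chute y = +78 mm and the stop force was felt. The bar closes the low end at column 293. Next, the vial.

```bash
python3 - <<'E'
from h import *
T=telemetry
robot.set_joints(robot.solve_ik([.42,.0,.28],Q(30)))
robot.set_joints(robot.solve_ik([.4445,.2145,.17],Q(80)))
robot.gripper_to(.065)
d=wgrab('w4'); im=d['pixels']
# vial body re-measure from depth
w=pts(d).reshape(-1,3); k=(w[:,2]>.006)&(w[:,2]<.03)&(np.linalg.norm(w[:,:2]-[.4445,.2145],axis=1)<.055)
print(k.sum(),cv2.minAreaRect((w[k,:2]*1000).astype(np.float32)),w[k,2].max())
robot.servo_line([.4445,.2145,.04],vel=.2)
print(robot.servo_line([.4445,.2145,.006],vel=.05,until_force=5),T.current_tool_pos())
robot.gripper_to(.015,squeeze=10); print('op',T.current_opening(),T.current_finger_force(),T.current_contact_force())
robot.servo_line([.4445,.2145,.16],vel=.12)
print('op',T.current_opening(),T.current_finger_force(),T.current_clock(),T.current_tool_pos())
E
```

```text
1641 ((443.6283874511719, 214.90220642089844), (23.146406173706055, 75.09625244140625), 80.42435455322266) 0.02409340199213967
False [0.44458905 0.21451665 0.00598669]
op 0.02310641228732903 9.999820590019226 [0.00797661 0.53863769 1.38665853]
op 0.02283767042134904 9.999728500843048 17.1 [0.44401773 0.21424732 0.15937119]
```

```bash
cat >> h.py <<'E'
s7=np.radians(7); nrm=-np.sin(s7)*ex+np.array([0,0,np.cos(s7)])
q0=Q(YAW); _q=(Ro.from_rotvec(-s7*ey)*Ro.from_quat([*q0[1:],q0[0]])).as_quat(); QC=[_q[3],*_q[:3]]
def F(x,y,h): return C(x,y,.037+x*np.tan(s7))+h*nrm  # point h above floor along its normal
E
python3 - <<'E'
from h import *
T=telemetry
print('tool z',Ro.from_quat(_q).apply([0,0,1]),-nrm)
X=-.0366 # floor point under axis (axis x = X-.0014)
robot.set_joints(robot.solve_ik([.42,.0,.26],Q(30)))
robot.set_joints(robot.solve_ik(F(X,-.001,.12),QC))
d=wgrab('w5')
robot.servo_line(F(X,-.001,.018),vel=.1); f0=np.array(T.current_contact_force())
hit=robot.servo_line(F(X,-.001,.0035),vel=.015,until_force=2.5)
p=np.array(T.current_tool_pos()); print(hit,'h',(p-F(X,-.001,0))@nrm,'loc',(p-O)@ex,(p-O)@ey,np.array(T.current_contact_force())-f0,T.current_opening(),T.current_clock())
E
```

```text
Traceback (most recent call last):
NameError: name '_q' is not defined
```

```bash
python3 - <<'E'
from h import *
T=telemetry
print('tool z',Ro.from_quat([*QC[1:],QC[0]]).apply([0,0,1]),-nrm)
X=-.0366
robot.set_joints(robot.solve_ik([.42,.0,.26],Q(30)))
robot.set_joints(robot.solve_ik(F(X,-.001,.12),QC))
d=wgrab('w5')
robot.servo_line(F(X,-.001,.018),vel=.1); f0=np.array(T.current_contact_force())
hit=robot.servo_line(F(X,-.001,.0035),vel=.015,until_force=2.5)
p=np.array(T.current_tool_pos()); print(hit,'h',(p-F(X,-.001,0))@nrm,'loc',(p-O)@ex,(p-O)@ey,np.array(T.current_contact_force())-f0,T.current_opening(),T.current_clock())
wgrab('w6')
E
```

```text
tool z [ 0.12079879 -0.016118   -0.99254615] [ 0.12079879 -0.016118   -0.99254615]
True h 0.005999350357875527 loc -0.03746113066809204 -0.0009625110371551037 [-0.49201186  0.0154369   4.28420069] 0.0228007223184319 21.075
```

View pics/w6.png

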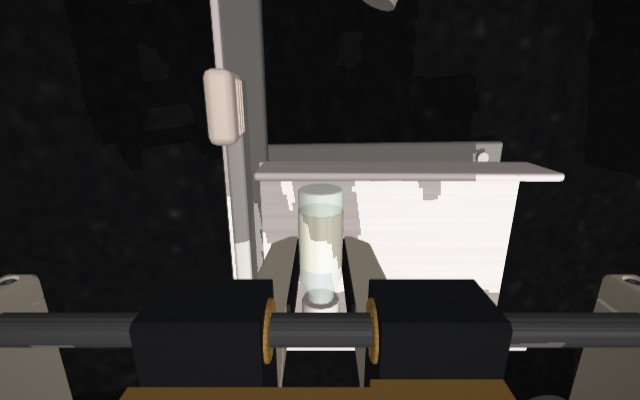

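The vial lies across the chute between the walls at (320,245), touching the floor at the expected height, with the left finger clear of the gate. Next I let go and lift.

```bash
python3 - <<'E'
from h import *
T=telemetry
p=np.array(T.current_tool_pos())
robot.gripper_to(.029); robot.pause(.3); print(T.current_contact_force(),T.current_opening())
robot.servo_line(p+.06*nrm,vel=.06)
robot.servo_line(C(-.04,.10,.28),Q(YAW),vel=.2)
robot.pause(.5)
d=wgrab('w7'); w=pts(d).reshape(-1,3); L=np.c_[(w-O)@ex,(w-O)@ey,w[:,2]]
k=(abs(L[:,1])<.042)&(L[:,0]>-.074)&(L[:,0]<.06)&(L[:,2]>.037+L[:,0]*np.tan(s7)+.008)&(L[:,2]<.07)
print(k.sum(),np.percentile(L[k]*1000,[1,50,99],axis=0).round(1))
k=(L[:,2]>.079)&(L[:,2]<.088)&(np.hypot(L[:,0]+.078,L[:,1]-.078)<.04); print('tab',L[k].mean(0),T.current_clock())
E
```

```text
[-0.73896256  0.19069176  0.22899342] 0.028886213587324946
968 [[-73.8 -36.6  39.5]
 [-62.2   6.   49.5]
 [-50.8  37.6  53. ]]
tab [-0.07711026  0.07813361  0.0823492 ] 24.7
```

View pics/w7.png

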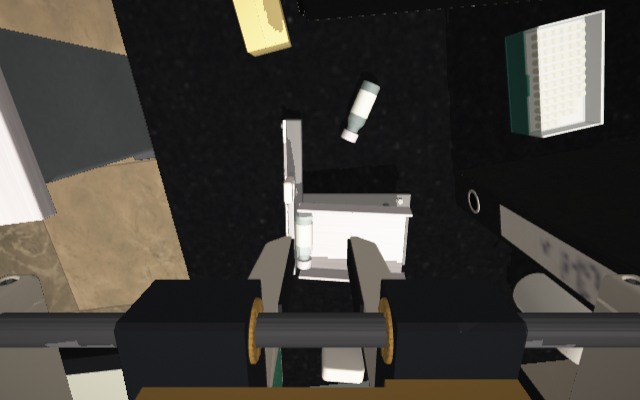

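The vial rests across the chute at (304,240), against the closed gate. Its axis is at chute x = -62 mm, and the tab is still home.

```bash
python3 -c "
from h import *
print(robot.finish_job(),telemetry.current_clock())"
```

```text
the job is handed in; nothing more can be done
the job is handed in; nothing more can be done
```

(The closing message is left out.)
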